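# Let the chute gate down one notch

## Robot

A 6-joint arm with a two-finger parallel gripper is mounted at the origin on the work surface. World frame = base frame: x ahead of the robot, y to its left, z up, the work surface at z = 0. Lengths are in mm, angles in rad, forces in N, time in s.
With the tool pointing down it reaches from about 300 to 775 mm from the base axis. Payload 14.6 kg.
Tool frame: the origin (TCP) lies between the finger pads; the fingertips stand 25 mm ahead of it and the grasp point (between the pads) lies 6 mm ahead of it; y points along the fingers, x is the direction in which the jaws open and shut, and the axes are right-handed (so a half turn about y gives the same grasp; the last joint's range is limited). The gripper opens to 94 mm and grips with 3 to 60 N. Pads are 16 mm wide; open, the fingers measure 119 mm over their backs; the gripper's body (75 mm by 177 mm) begins 78 mm behind the grasp point.
Start: joints at [-1.26, 0.3, 1.521, -0, 1.321, -0.067], TCP at [202.875, -511.206, 230.446] pointing down, gripper open.
Joint ranges: [-3.03, 3.03], [-0.79, 2.21], [0.23, 2.52], [-1.04, 4.18], [0, 3.07], [-2.55, 2.55]. Speed limits (rad/s): [2.22, 2.22, 2.57, 3.14, 3.14, 3.14].

## Interface

Orientations are given as [roll, pitch, yaw] about the fixed x, y, z axes, in that order (R = Rz(yaw) Ry(pitch) Rx(roll)).
In Python, from cell import manip gives the robot as it stands.
- The arm moves only by the tool play_rows, never from a script. Its argument "moves" is a list of rows, each an object of numbers: "dx", "dy", "dz": the shift along the tool's x, y, z in m; "ax", "ay", "az": the turn, a rotation vector about the tool's x, y, z in rad; "jaw": the gripper command: -1 is shut, 1 is fully open, values between are in proportion. A call has 1 to 20 rows; each row is the pose to reach, as a shift and turn from the pose commanded when the call began, along the tool's axes at that moment; what a row does not reach only later rows make up. A row lasts 1/10 s, in which the tool goes at most 50 mm and 8.59 degrees, less where a joint would pass 70% of its speed; a pose out of reach is approached as far as the arm can. A call with a gripper value outside its range is refused whole. The fingers move at their own pace and stop on an object; "newtons" is the grip in N (left out, the last holds). Time passes only in rows, so rows that repeat a pose let the fingers close. It gives the time, the measured TCP pose, the force and the opening at its end, in the units of the state.
- manip.read_state(): the state, without advancing time (a new reading comes with each control period).
- manip.camera(name): name is "scene" or "top"; returns the picture (480x640x3 uint8, red, green, blue); there is no depth.
- manip.camera_params(name): a dict with "K" (3x3 intrinsics, pixels), "rvec" (rotation vector, rad) and "tvec" (3), from world to camera coordinates, as OpenCV has them. Camera axes: x right, y down, z forward; pixel columns grow to the right and rows downward; lengths in mm; the calibration is good to about 2 mm. A picture is of the moment at which its call begins. camera_params takes no time and is no camera call.
- manip.sign_off(): hands the job in, once; it reports no verdict.
The state is a dict: "clock": time; "joints": joint angles; "qd": joint speeds; "effort": joint torques, N m; "eef_pos": TCP position; "eef_rot": TCP orientation; "wrist_force": force on the tool from outside, world axes, zero at the start; "moment": the same for the moment, N m; "finger_gap": finger opening in mm.
Only numpy, scipy, OpenCV 4.12 (cv2) and the standard library are available. Lean on these libraries where they do the work, as an engineer would, in place of code of your own. Each camera call takes 0.05 s, during which the arm holds its last target. There are 200 camera calls.

## Task

Tall parcels are slipping under the chute gate: let the gate down by exactly one notch of its ratchet, pushing lightly with a fingertip and gripping nothing. Lift the red pawl by its yellow knob and throw it right back on its stop, push the ratchet wheel backward one notch by its star handle (its upper arm comes towards you), then tip the pawl forward again so that it drops fully into the teeth. Leave the tin, the tube, the tape measure and the spectacle case where they are.

Things in the scene. Friction and masses are not known exactly. Their poses are not given: they have to be found in the camera images.
- chute: Fixed aluminium parcel chute, 262 mm wide, with a grey gate frame at its head. Origin: on the table, midway between the frame plates, below the gate shaft. x points down the chute (away from the robot), y along the shaft to the ratchet end (robot's left), z up. Left frame plate: top 295 mm up, outer face at y = 149 mm. Gate: top about 308 mm up, sinks 12.6 mm a notch.
- star_hub (a point): Centre of the star handle, on the shaft, left of the ratchet wheel: (0, 300, 205) mm in the chute's frame. Four 12 mm steel arms at right angles end in black balls, 26 mm diameter, ball centres 100 mm from this point, in the upright plane y = 300 mm of the chute.
- top_knob (a point): Centre of the black ball (26 mm diameter) on the upper star arm. At the start the arm leans 20 degrees away from the robot: ball 34 mm beyond the hub and 94 mm above it. One notch back it leans 10 degrees towards the robot: ball 17 mm nearer the robot than the hub and 98 mm above it. Pushing it towards the robot turns the wheel backward.
- near_knob (a point): Centre of the black ball (26 mm diameter) on the star arm that points to the robot: at the start 94 mm nearer the robot and 34 mm higher than the hub, one notch back 98 mm nearer and 17 mm lower. Pushing it down turns the wheel backward too.
- ratchet (a joint): Angle (rad) of the wheel with its star handle: 12 saw teeth, 120 mm across, centred at chute y = 178 mm. Starts within 0.04 of 0; grows backward (top towards the robot, gate down); one notch = 0.524. Pawl in: stops at about 0.04. Pawl out: stiff (3 to 4 N at a ball), stays where left. The pawl drops fully home from about 0.39 to 0.56; beyond that it lands on a tooth crest.
- pawl_pivot (a point): Point on the pawl's pivot axis (along the chute's y), in the plane of the pawl's knob: (-62, 212, 277) mm in the chute's frame.
- pawl_knob (a point): Centre of the yellow ball (29 mm diameter) on the pawl's thumb lever, 60 mm from the pivot, in the plane y = 212 mm of the chute. Pawl in the teeth: lever slants up away from the robot, ball 30 mm beyond the pivot and 52 mm above it. Thrown back: ball 33 mm nearer the robot than the pivot and 50 mm above it.
- pawl (a joint): Angle (rad) of the red throw-over pawl. 0: nose fully down in the teeth, on top of the wheel. Grows as the nose lifts and the knob swings over towards the robot; 1.10: on its stop. Its weight holds it at either end: let go below about 0.7 it falls into the teeth, above about 0.9 onto its stop. Light: under 2 N at the knob. Nose on a crest: about 0.1. Lifted, the nose arm stands upright (chute y 173 to 183 mm).
- tin: Loose tin parcel box, 98 x 73 x 48 mm, lying flat on the table left of the chute. Origin: centre of its underside. Leave it alone.
- tube: Loose rigid grey mailing tube standing on end, 62 mm diameter, 140 mm tall, left of the chute. Origin: centre of its underside. Leave it alone.
- tape: Loose yellow tape measure, 72 x 62 x 36 mm, left of the chute. Origin: centre of its underside. Leave it alone.
- specs: Loose black spectacle case, 160 x 62 x 40 mm, left of the chute. Origin: centre of its underside. Leave it alone.

How it is judged:
By the outcome, as a careful person would: the job done as asked, in the order asked, and still so for the second after the job is handed in, with the robot touching nothing.
It also fails if it takes over 48 s, if anything falls off the work surface, if the arm or the gripper's body presses on something with over 40 N, if the wrist force passes 120 N, or if a joint passes its speed limit or range.

## Working session

There is one attempt and no reset: what is moved stays moved. The work goes in short steps, Python scripts to look and compute and a tool call to move; the robot and the scene stay as the last step left them, time stands still between calls to the robot, and variables do not carry over. Pictures are saved under pics/ and viewed, and the job is handed in when it is done.

Besides the shell and the picture viewer there is one more tool, called in YAML: its name, and indented under it one key for each argument. play_rows: Moves the arm, as the interface text tells. Its arguments: {"type":"object","properties":{"moves":{"type":"array","items":{"type":"object","properties":{"dx":{"type":"number"},"dy":{"type":"number"},"dz":{"type":"number"},"ax":{"type":"number"},"ay":{"type":"number"},"az":{"type":"number"},"jaw":{"type":"number"}}}},"newtons":{"type":"number"}},"required":["moves"]}

```bash
mkdir -p pics; ls
python3 - <<'E'
from cell import manip
import cv2
for n in("scene","top"):
    cv2.imwrite(f"pics/{n}0.png",manip.camera(n)[:,:,::-1]); print(n,manip.camera_params(n))
print(manip.read_state())
E
```

```text
pics
scene {'K': array([[449.67677947,   0.        , 318.98576984],
       [  0.        , 449.67677947, 235.97049842],
       [  0.        ,   0.        ,   1.        ]]), 'rvec': array([ 2.19313297,  1.40217887, -0.43674515]), 'tvec': array([-302.89071497, -295.88847442, 1550.45177245])}
top {'K': array([[532.8314781 ,   0.        , 324.89262178],
       [  0.        , 532.8314781 , 235.23787273],
       [  0.        ,   0.        ,   1.        ]]), 'rvec': array([ 2.12474892, -2.16877868,  0.13193378]), 'tvec': array([  83.87439634,  583.34878272, 1435.81086531])}
{'clock': 0.1, 'joints': array([-1.25960672e+00,  3.00421543e-01,  1.52147883e+00,  2.02468448e-05,
        1.32070461e+00, -6.66151403e-02]), 'qd': array([ 0.0018467 , -0.00082958, -0.0021022 , -0.00121159,  0.00065918,
       -0.00159205]), 'effort': array([ 4.04448219e-03, -5.32638717e+01, -3.53284979e+01,  7.10049109e-02,
        2.34556070e-02, -5.60051922e-05]), 'eef_pos': array([ 202.8186792 , -511.0284551 ,  229.95675822]), 'eef_rot': array([-1.57070937e+00,  1.00876989e-03, -1.19299656e+00]), 'wrist_force': array([ 0.07042069, -0.89266083,  0.42323918]), 'moment': array([-0.01296432,  0.03423467,  0.03557507]), 'finger_gap': 93.85486584902266}
```

View pics/scene0.png

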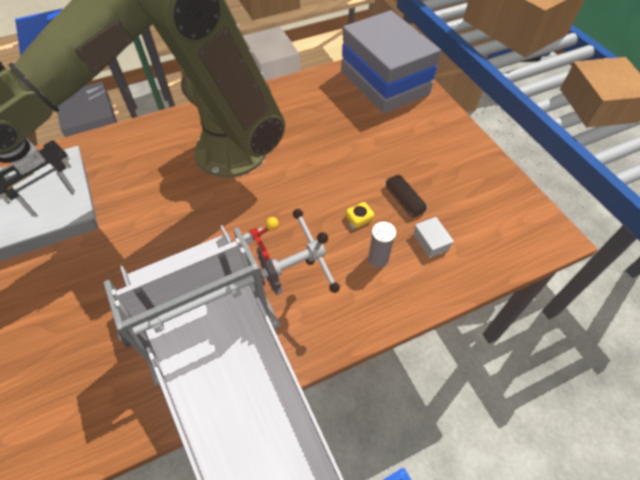

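View pics/top0.png

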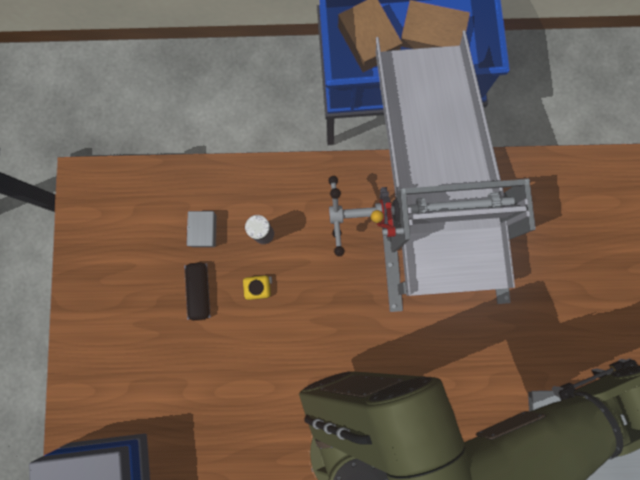

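Run:
```python
import cv2
a=cv2.imread("pics/scene0.png")[190:320,220:360]; cv2.imwrite("pics/sc.png",cv2.resize(a,None,fx=5,fy=4.6,interpolation=2))
a=cv2.imread("pics/top0.png")[165:265,320:440]; cv2.imwrite("pics/tc.png",cv2.resize(a,None,fx=6,fy=6,interpolation=2))
```

```text
(no output)
```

View pics/sc.png

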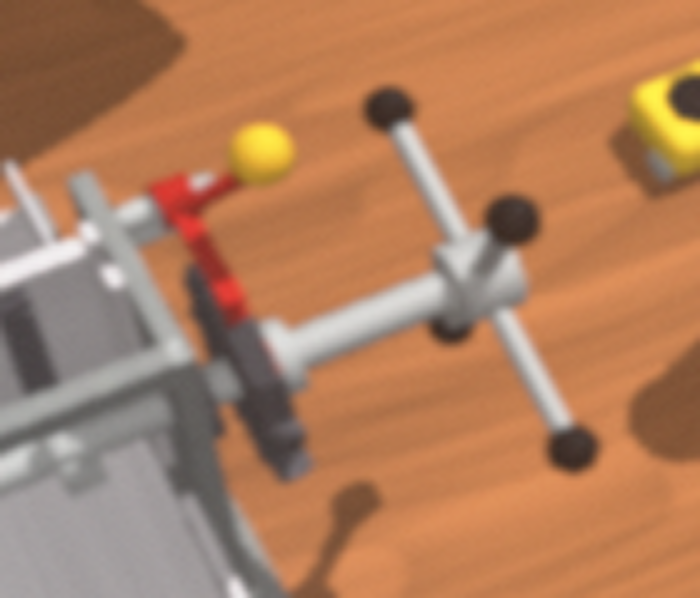

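View pics/tc.png

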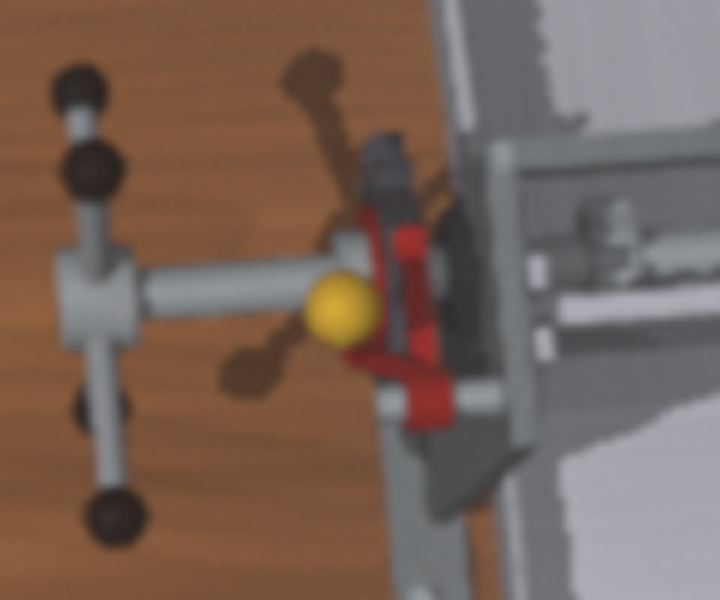

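```bash
cat > h.py <<'E'
import numpy as np, cv2
from cell import manip
from scipy.optimize import least_squares
def proj(P,n):
    c=manip.camera_params(n); return cv2.projectPoints(np.float64(P).reshape(-1,1,3),c["rvec"],c["tvec"],c["K"],None)[0].reshape(-1,2)
def balls(q,p):
    a=np.radians(20)-q; s,c=100*np.sin(a),100*np.cos(a); H=np.array([0,300,205])
    b=np.pi/3+p   # pawl
    return np.array([H+[s,0,c],H+[-c,0,s],H+[c,0,-s],np.array([-62,212,277])+60*np.array([np.cos(b),0,np.sin(b)])])
def W(P,t):
    c,s=np.cos(t[2]),np.sin(t[2]); return np.atleast_2d(P)@np.array([[c,-s,0],[s,c,0],[0,0,1]]).T+[t[0],t[1],0]
E
python3 - <<'E'
from h import *
sc=np.array([(512,220),(389,109),(572,449),(262,153)])/[5,4.6]+[220,190]
tp=np.array([(92,170),(115,516),(79,90),(342,310)])/6+[320,165]
f=lambda v:np.r_[(proj(W(balls(v[3],v[4]),v),"scene")-sc).ravel(),(proj(W(balls(v[3],v[4]),v),"top")-tp).ravel()]
r=least_squares(f,[500,-150,0,0,0],x_scale=[100,100,.1,.1,.1]);v=r.x
print(v.round(4)); print(r.fun.round(1)); 
print(W(balls(v[3],0),v).round(0)); print("after",W(balls(.5,1.1),v).round(0)); print("hub,pivot",W([[0,300,205],[-62,212,277]],v).round(0))
for n,p in(("tube",(257,228)),("tape",(257,288)),("tin",(201,229)),("specs",(198,291))):
    c=manip.camera_params("top");R=cv2.Rodrigues(c["rvec"])[0]; d=R.T@np.linalg.solve(c["K"],[*p,1]);o=-R.T@c["tvec"]
    h={"tube":140,"tape":36,"tin":48,"specs":40}[n]; print(n,(o+d*(h-o[2])/d[2]).round())
s=manip.read_state(); print(cv2.Rodrigues(np.eye(3))[0].T)
from scipy.spatial.transform import Rotation as Ro
print(Ro.from_euler("xyz",s["eef_rot"]).as_matrix().round(3))
E
```

```text
[ 6.291144e+02 -2.575018e+02  4.990000e-02  1.630000e-02  1.970000e-02]
[-0.1 -0.  -0.   0.1 -0.  -0.1 -0.6  0.1 -0.2 -0.1 -0.3 -0.1 -0.1  0.1
 -0.2 -0.2]
[[647.  44. 300.]
 [520.  37. 238.]
 [709.  47. 172.]
 [587. -47. 329.]]
after [[599.  41. 304.]
 [515.  37. 190.]
 [713.  47. 220.]
 [524. -50. 327.]]
hub,pivot [[614.  42. 205.]
 [557. -49. 277.]]
tube [594. 246. 140.]
tape [443. 261.  36.]
tin [609. 414.  48.]
specs [438. 422.  40.]
[[0. 0. 0.]]
[[ 0.369 -0.     0.929]
 [-0.929  0.001  0.369]
 [-0.001 -1.     0.   ]]
```

play_rows:
  moves:
    - {"dy":-0.05,"jaw":-1}
    - {"dy":-0.1,"jaw":-1}
    - {"dy":-0.15,"jaw":-1}
    - {"dy":-0.17,"dx":-0.02,"dz":0.04,"jaw":-1}
    - {"dx":-0.277,"dy":-0.17,"dz":0.561,"ay":0.328,"jaw":-1}
    - {"dx":-0.277,"dy":-0.17,"dz":0.561,"ay":0.328,"jaw":-1}
    - {"dx":-0.277,"dy":-0.17,"dz":0.561,"ay":0.328,"jaw":-1}
    - {"dx":-0.277,"dy":-0.17,"dz":0.561,"ay":0.328,"jaw":-1}
    - {"dx":-0.277,"dy":-0.17,"dz":0.561,"ay":0.328,"jaw":-1}
    - {"dx":-0.277,"dy":-0.17,"dz":0.561,"ay":0.328,"jaw":-1}
    - {"dx":-0.277,"dy":-0.17,"dz":0.561,"ay":0.328,"jaw":-1}
    - {"dx":-0.277,"dy":-0.17,"dz":0.561,"ay":0.328,"jaw":-1}
    - {"dx":-0.277,"dy":-0.17,"dz":0.561,"ay":0.328,"jaw":-1}
    - {"dx":-0.277,"dy":-0.17,"dz":0.561,"ay":0.328,"jaw":-1}
    - {"dx":-0.277,"dy":-0.17,"dz":0.561,"ay":0.328,"jaw":-1}
    - {"dx":-0.277,"dy":-0.17,"dz":0.561,"ay":0.328,"jaw":-1}
    - {"dx":-0.277,"dy":-0.17,"dz":0.561,"ay":0.328,"jaw":-1}
    - {"dx":-0.277,"dy":-0.17,"dz":0.561,"ay":0.328,"jaw":-1}
    - {"dx":-0.277,"dy":-0.17,"dz":0.561,"ay":0.328,"jaw":-1}
    - {"dx":-0.277,"dy":-0.17,"dz":0.561,"ay":0.328,"jaw":-1}
  newtons: 10

```text
$.moves[0]: bad value
```

play_rows:
  moves:
    - {"dx":0,"dy":-0.05,"dz":0,"ax":0,"ay":0,"az":0,"jaw":-1}
    - {"dx":0,"dy":-0.1,"dz":0,"ax":0,"ay":0,"az":0,"jaw":-1}
    - {"dx":0,"dy":-0.15,"dz":0,"ax":0,"ay":0,"az":0,"jaw":-1}
  newtons: 10

```text
clock: 0.4
eef_pos: [202.7, -510.8, 382.1]
eef_rot: [-1.571, 0.001, -1.193]
wrist_force: [-0.2, 0.1, -0.2]
finger_gap: 73.4
```

play_rows:
  moves:
    - {"dx":-0.277,"dy":-0.02,"dz":0.561,"ax":0,"ay":0.328,"az":0,"jaw":-1}
    - {"dx":-0.277,"dy":-0.02,"dz":0.561,"ax":0,"ay":0.328,"az":0,"jaw":-1}
    - {"dx":-0.277,"dy":-0.02,"dz":0.561,"ax":0,"ay":0.328,"az":0,"jaw":-1}
    - {"dx":-0.277,"dy":-0.02,"dz":0.561,"ax":0,"ay":0.328,"az":0,"jaw":-1}
    - {"dx":-0.277,"dy":-0.02,"dz":0.561,"ax":0,"ay":0.328,"az":0,"jaw":-1}
    - {"dx":-0.277,"dy":-0.02,"dz":0.561,"ax":0,"ay":0.328,"az":0,"jaw":-1}
    - {"dx":-0.277,"dy":-0.02,"dz":0.561,"ax":0,"ay":0.328,"az":0,"jaw":-1}
    - {"dx":-0.277,"dy":-0.02,"dz":0.561,"ax":0,"ay":0.328,"az":0,"jaw":-1}
    - {"dx":-0.277,"dy":-0.02,"dz":0.561,"ax":0,"ay":0.328,"az":0,"jaw":-1}
    - {"dx":-0.277,"dy":-0.02,"dz":0.561,"ax":0,"ay":0.328,"az":0,"jaw":-1}
    - {"dx":-0.277,"dy":-0.02,"dz":0.561,"ax":0,"ay":0.328,"az":0,"jaw":-1}
    - {"dx":-0.277,"dy":-0.02,"dz":0.561,"ax":0,"ay":0.328,"az":0,"jaw":-1}
    - {"dx":-0.277,"dy":-0.02,"dz":0.561,"ax":0,"ay":0.328,"az":0,"jaw":-1}
    - {"dx":-0.277,"dy":-0.02,"dz":0.561,"ax":0,"ay":0.328,"az":0,"jaw":-1}
    - {"dx":-0.277,"dy":-0.02,"dz":0.561,"ax":0,"ay":0.328,"az":0,"jaw":-1}
    - {"dx":-0.277,"dy":-0.02,"dz":0.561,"ax":0,"ay":0.328,"az":0,"jaw":-1}

```text
clock: 2.0
eef_pos: [621.7, -47.7, 400.5]
eef_rot: [-1.571, -0.0, -1.522]
wrist_force: [0.3, -0.6, -0.0]
finger_gap: 0.7
```

play_rows:
  moves:
    - {"dx":0,"dy":0.03,"dz":0,"ax":0,"ay":0,"az":0,"jaw":-1}
    - {"dx":0,"dy":0.056,"dz":0,"ax":0,"ay":0,"az":0,"jaw":-1}
    - {"dx":0,"dy":0.056,"dz":0,"ax":0,"ay":0,"az":0,"jaw":-1}

```text
clock: 2.3
eef_pos: [620.9, -47.8, 341.6]
eef_rot: [-1.576, 0.001, -1.523]
wrist_force: [0.4, 1.0, -0.3]
finger_gap: 0.5
```

```bash
cat > look.py <<'E'
import sys; from h import *
n=sys.argv[1]; a=manip.camera("scene")[180:320,200:360,::-1]; b=manip.camera("top")[155:275,315:435,::-1]
a=cv2.resize(a,None,fx=2.5*1,fy=2.5,interpolation=2); b=cv2.resize(b,(350,350),interpolation=2)
cv2.imwrite(f"pics/{n}.png",np.hstack([a,b])); s=manip.read_state(); print(s["clock"],s["eef_pos"].round(1),s["wrist_force"].round(1))
E
python3 look.py l1
```

```text
2.4 [621.8 -47.6 345.8] [-0.9 -0.5  0.2]
```

View pics/l1.png

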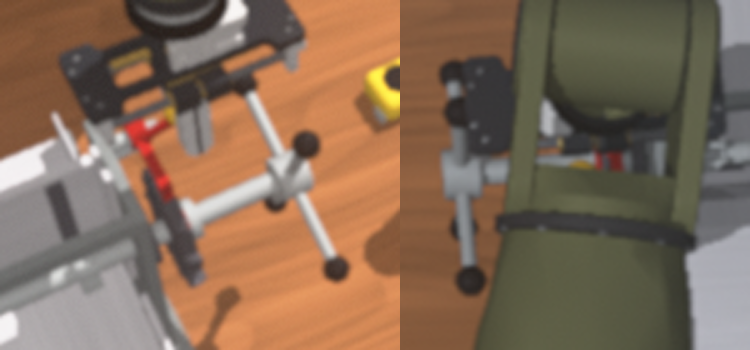

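play_rows:
  moves:
    - {"dx":0,"dy":0,"dz":-0.006,"ax":0,"ay":0,"az":0,"jaw":-1}
    - {"dx":0,"dy":0,"dz":-0.011,"ax":0,"ay":0,"az":0,"jaw":-1}
    - {"dx":0,"dy":0,"dz":-0.016,"ax":0,"ay":0,"az":0,"jaw":-1}
    - {"dx":0,"dy":0,"dz":-0.021,"ax":0,"ay":0,"az":0,"jaw":-1}
    - {"dx":0,"dy":0,"dz":-0.026,"ax":0,"ay":0,"az":0,"jaw":-1}
    - {"dx":0,"dy":0,"dz":-0.031,"ax":0,"ay":0,"az":0,"jaw":-1}
    - {"dx":0,"dy":0,"dz":-0.036,"ax":0,"ay":0,"az":0,"jaw":-1}
    - {"dx":0,"dy":0,"dz":-0.041,"ax":0,"ay":0,"az":0,"jaw":-1}
    - {"dx":0,"dy":0,"dz":-0.046,"ax":0,"ay":0,"az":0,"jaw":-1}
    - {"dx":0,"dy":0,"dz":-0.051,"ax":0,"ay":0,"az":0,"jaw":-1}
    - {"dx":0,"dy":0,"dz":-0.056,"ax":0,"ay":0,"az":0,"jaw":-1}
    - {"dx":0,"dy":0,"dz":-0.061,"ax":0,"ay":0,"az":0,"jaw":-1}
    - {"dx":0,"dy":0,"dz":-0.066,"ax":0,"ay":0,"az":0,"jaw":-1}
    - {"dx":0,"dy":0,"dz":-0.07,"ax":0,"ay":0,"az":0,"jaw":-1}
    - {"dx":0,"dy":0,"dz":-0.072,"ax":0,"ay":0,"az":0,"jaw":-1}
    - {"dx":0,"dy":0,"dz":-0.072,"ax":0,"ay":0,"az":0,"jaw":-1}
    - {"dx":0,"dy":0,"dz":-0.072,"ax":0,"ay":0,"az":0,"jaw":-1}

```text
clock: 4.1
eef_pos: [550.3, -50.4, 344.4]
eef_rot: [-1.571, 0.0, -1.521]
wrist_force: [-0.2, 0.1, 0.7]
finger_gap: 0.7
```

```bash
python3 look.py l2
```

```text
4.2 [550.3 -50.4 344.4] [-1.   0.4 -0.8]
```

View pics/l2.png

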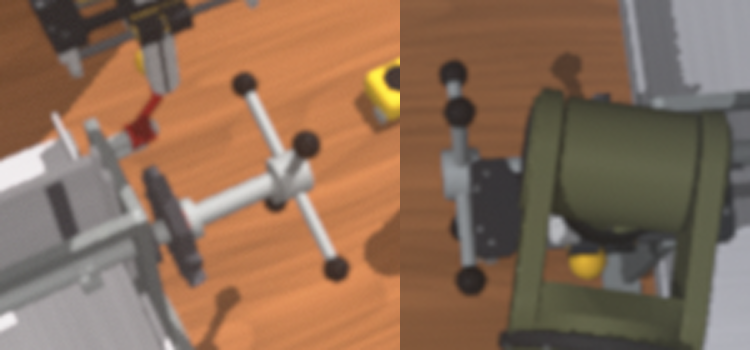

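play_rows:
  moves:
    - {"dx":0,"dy":0,"dz":0.004,"ax":0,"ay":0,"az":0,"jaw":-1}
    - {"dx":0,"dy":-0.04,"dz":0.004,"ax":0,"ay":0,"az":0,"jaw":-1}
    - {"dx":0,"dy":-0.07,"dz":0.004,"ax":0,"ay":0,"az":0,"jaw":-1}
    - {"dx":-0.089,"dy":-0.07,"dz":0.139,"ax":0,"ay":0,"az":0,"jaw":-1}
    - {"dx":-0.089,"dy":-0.07,"dz":0.139,"ax":0,"ay":0,"az":0,"jaw":-1}
    - {"dx":-0.089,"dy":-0.07,"dz":0.139,"ax":0,"ay":0,"az":0,"jaw":-1}
    - {"dx":-0.089,"dy":-0.07,"dz":0.139,"ax":0,"ay":0,"az":0,"jaw":-1}
    - {"dx":-0.089,"dy":-0.07,"dz":0.139,"ax":0,"ay":0,"az":0,"jaw":-1}
    - {"dx":-0.089,"dy":-0.07,"dz":0.139,"ax":0,"ay":0,"az":0,"jaw":-1}
    - {"dx":-0.089,"dy":-0.03,"dz":0.139,"ax":0,"ay":0,"az":0,"jaw":-1}
    - {"dx":-0.089,"dy":0.005,"dz":0.139,"ax":0,"ay":0,"az":0,"jaw":-1}
    - {"dx":-0.089,"dy":0.024,"dz":0.139,"ax":0,"ay":0,"az":0,"jaw":-1}
    - {"dx":-0.089,"dy":0.024,"dz":0.139,"ax":0,"ay":0,"az":0,"jaw":-1}

```text
clock: 5.5
eef_pos: [683.3, 44.4, 318.9]
eef_rot: [-1.574, 0.0, -1.522]
wrist_force: [0.1, 0.0, 0.2]
finger_gap: 0.7
```

```bash
python3 look.py l3
```

```text
5.6 [684.3  44.7 322.6] [-0.   0.2  0.8]
```

View pics/l3.png

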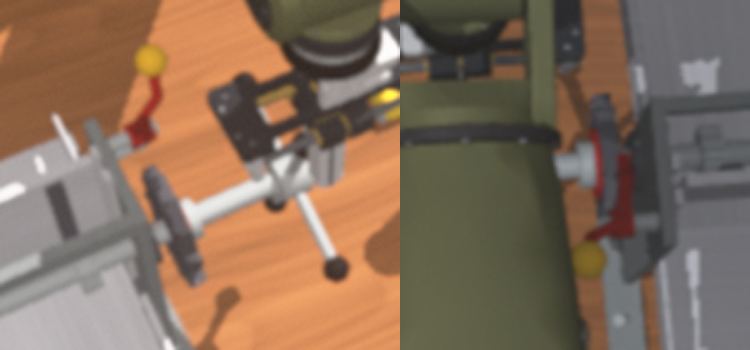

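play_rows:
  moves:
    - {"dx":0,"dy":0,"dz":-0.008,"ax":0,"ay":0,"az":0,"jaw":-1}
    - {"dx":0,"dy":0,"dz":-0.013,"ax":0,"ay":0,"az":0,"jaw":-1}
    - {"dx":0,"dy":0,"dz":-0.017,"ax":0,"ay":0,"az":0,"jaw":-1}
    - {"dx":0,"dy":0,"dz":-0.021,"ax":0,"ay":0,"az":0,"jaw":-1}
    - {"dx":0,"dy":0,"dz":-0.025,"ax":0,"ay":0,"az":0,"jaw":-1}
    - {"dx":0,"dy":0,"dz":-0.029,"ax":0,"ay":0,"az":0,"jaw":-1}
    - {"dx":0,"dy":0,"dz":-0.033,"ax":0,"ay":0,"az":0,"jaw":-1}
    - {"dx":0,"dy":0,"dz":-0.037,"ax":0,"ay":0,"az":0,"jaw":-1}
    - {"dx":0,"dy":0,"dz":-0.041,"ax":0,"ay":0,"az":0,"jaw":-1}
    - {"dx":0,"dy":0,"dz":-0.045,"ax":0,"ay":0,"az":0,"jaw":-1}
    - {"dx":0,"dy":0,"dz":-0.049,"ax":0,"ay":0,"az":0,"jaw":-1}
    - {"dx":0,"dy":0,"dz":-0.053,"ax":0,"ay":0,"az":0,"jaw":-1}
    - {"dx":0,"dy":0,"dz":-0.055,"ax":0,"ay":0,"az":0,"jaw":-1}
    - {"dx":0,"dy":0,"dz":-0.055,"ax":0,"ay":0,"az":0,"jaw":-1}

```text
clock: 7.0
eef_pos: [629.3, 42.7, 320.4]
eef_rot: [-1.572, 0.0, -1.521]
wrist_force: [0.6, -0.7, 0.7]
finger_gap: 0.5
```

```bash
python3 look.py l4
python3 - <<'E'
from h import *
v=[629.1144,-257.5018,.0499]
for q,p in((.3,1.1),(.4,1),(.5,1.1)):
  P=W(balls(q,p),v); print(q,"scene crop px",((proj(P,"scene")-[200,180])*2.5).round(1).tolist(),"top",((proj(P,"top")-[315,155])*350/120+[400,0]).round(1).tolist())
E
```

```text
7.1 [629.4  42.7 320. ] [0.7 0.3 0.6]
0.3 scene crop px [[291.0, 118.0], [243.2, 97.6], [339.6, 259.2], [151.3, 60.1]] top [[461.4, 144.9], [469.6, 289.7], [452.4, 59.5], [586.7, 259.6]]
0.4 scene crop px [[285.8, 109.9], [243.7, 103.5], [339.9, 253.9], [153.3, 62.0]] top [[462.4, 157.4], [469.4, 290.8], [452.5, 56.7], [586.5, 252.4]]
0.5 scene crop px [[280.7, 102.5], [244.5, 110.1], [339.7, 247.7], [151.3, 60.1]] top [[463.3, 170.1], [469.2, 290.8], [452.6, 54.9], [586.7, 259.6]]
```

View pics/l4.png

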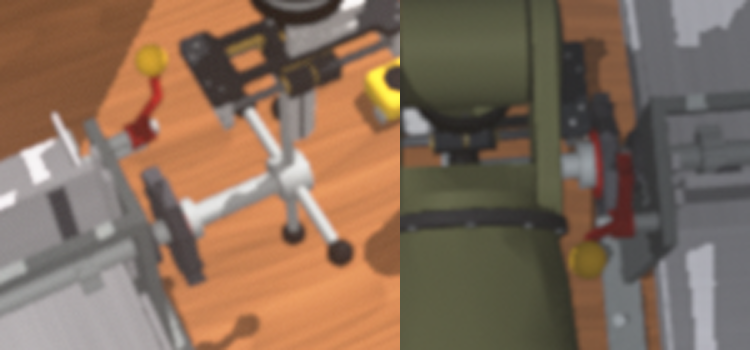

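play_rows:
  moves:
    - {"dx":0,"dy":0,"dz":-0.003,"ax":0,"ay":0,"az":0,"jaw":-1}
    - {"dx":0,"dy":0,"dz":-0.005,"ax":0,"ay":0,"az":0,"jaw":-1}
    - {"dx":0,"dy":0,"dz":-0.005,"ax":0,"ay":0,"az":0,"jaw":-1}
    - {"dx":0,"dy":0,"dz":-0.005,"ax":0,"ay":0,"az":0,"jaw":-1}
    - {"dx":0,"dy":0,"dz":0.005,"ax":0,"ay":0,"az":0,"jaw":-1}
    - {"dx":0,"dy":0,"dz":0.03,"ax":0,"ay":0,"az":0,"jaw":-1}
    - {"dx":0,"dy":-0.045,"dz":0.03,"ax":0,"ay":0,"az":0,"jaw":-1}
    - {"dx":0,"dy":-0.09,"dz":0.03,"ax":0,"ay":0,"az":0,"jaw":-1}
    - {"dx":0,"dy":-0.1,"dz":0.03,"ax":0,"ay":0,"az":0,"jaw":-1}

```text
clock: 8.0
eef_pos: [659.5, 44.2, 425.8]
eef_rot: [-1.564, -0.0, -1.521]
wrist_force: [-1.3, -0.6, 0.3]
finger_gap: 0.5
```

```bash
sed -i 's/^cv2.imwrite/c=cv2.imwrite/' look.py; python3 look.py l5
```

```text
8.1 [659.7  44.2 422.1] [-0.1 -0.4 -1.4]
```

View pics/l5.png

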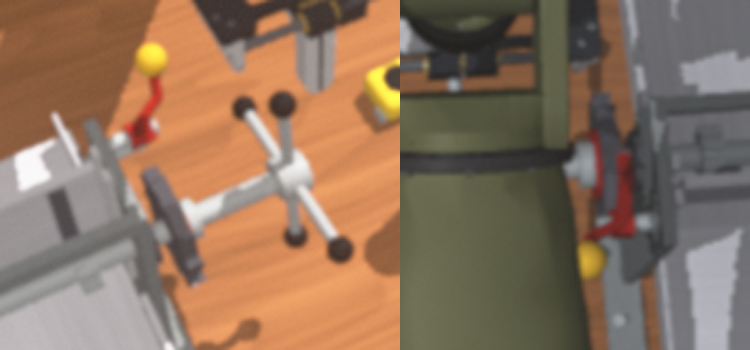

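play_rows:
  moves:
    - {"dx":0.088,"dy":0,"dz":-0.176,"ax":0,"ay":0,"az":0,"jaw":-1}
    - {"dx":0.088,"dy":0,"dz":-0.176,"ax":0,"ay":0,"az":0,"jaw":-1}
    - {"dx":0.088,"dy":0,"dz":-0.176,"ax":0,"ay":0,"az":0,"jaw":-1}
    - {"dx":0.088,"dy":0,"dz":-0.176,"ax":0,"ay":0,"az":0,"jaw":-1}
    - {"dx":0.088,"dy":0,"dz":-0.176,"ax":0,"ay":0,"az":0,"jaw":-1}
    - {"dx":0.088,"dy":0,"dz":-0.176,"ax":0,"ay":0,"az":0,"jaw":-1}
    - {"dx":0.088,"dy":0.04,"dz":-0.176,"ax":0,"ay":0,"az":0,"jaw":-1}
    - {"dx":0.088,"dy":0.077,"dz":-0.176,"ax":0,"ay":0,"az":0,"jaw":-1}
    - {"dx":0.088,"dy":0.077,"dz":-0.176,"ax":0,"ay":0,"az":0,"jaw":-1}

```text
clock: 9.0
eef_pos: [487.7, -51.7, 338.2]
eef_rot: [-1.58, 0.002, -1.52]
wrist_force: [-0.4, 0.4, 1.1]
finger_gap: 0.4
```

```bash
python3 look.py l6
```

```text
9.1 [488.9 -52.1 343.8] [0.7 0.7 0.4]
```

View pics/l6.png

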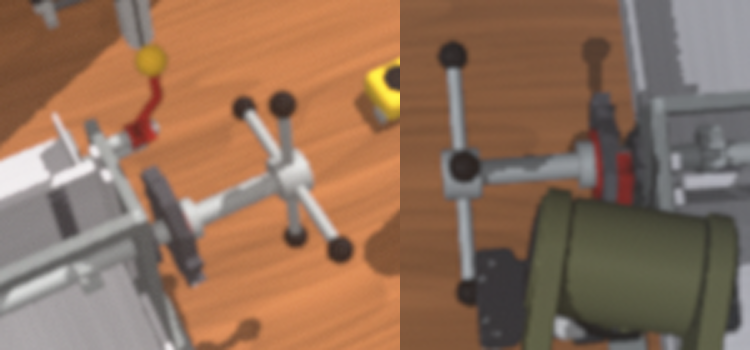

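play_rows:
  moves:
    - {"dx":0,"dy":0,"dz":0.006,"ax":0,"ay":0,"az":0,"jaw":-1}
    - {"dx":0,"dy":0,"dz":0.012,"ax":0,"ay":0,"az":0,"jaw":-1}
    - {"dx":0,"dy":0,"dz":0.017,"ax":0,"ay":0,"az":0,"jaw":-1}
    - {"dx":0,"dy":0,"dz":0.022,"ax":0,"ay":0,"az":0,"jaw":-1}
    - {"dx":0,"dy":0,"dz":0.027,"ax":0,"ay":0,"az":0,"jaw":-1}
    - {"dx":0,"dy":0,"dz":0.032,"ax":0,"ay":0,"az":0,"jaw":-1}
    - {"dx":0,"dy":0,"dz":0.037,"ax":0,"ay":0,"az":0,"jaw":-1}
    - {"dx":0,"dy":0,"dz":0.042,"ax":0,"ay":0,"az":0,"jaw":-1}
    - {"dx":0,"dy":0,"dz":0.047,"ax":0,"ay":0,"az":0,"jaw":-1}
    - {"dx":0,"dy":0,"dz":0.05,"ax":0,"ay":0,"az":0,"jaw":-1}
    - {"dx":0,"dy":0,"dz":0.05,"ax":0,"ay":0,"az":0,"jaw":-1}
    - {"dx":0,"dy":0,"dz":0.05,"ax":0,"ay":0,"az":0,"jaw":-1}
    - {"dx":0,"dy":0,"dz":0.03,"ax":0,"ay":0,"az":0,"jaw":-1}
    - {"dx":0,"dy":0,"dz":0,"ax":0,"ay":0,"az":0,"jaw":-1}
    - {"dx":0,"dy":-0.04,"dz":-0.03,"ax":0,"ay":0,"az":0,"jaw":-1}
    - {"dx":0,"dy":-0.08,"dz":-0.07,"ax":0,"ay":0,"az":0,"jaw":-1}
    - {"dx":0,"dy":-0.1,"dz":-0.11,"ax":0,"ay":0,"az":0,"jaw":-1}
    - {"dx":0,"dy":-0.1,"dz":-0.12,"ax":0,"ay":0,"az":0,"jaw":-1}
    - {"dx":0,"dy":-0.1,"dz":-0.12,"ax":0,"ay":0,"az":0,"jaw":-1}

```text
clock: 11.0
eef_pos: [367.5, -58.5, 444.2]
eef_rot: [-1.568, -0.001, -1.522]
wrist_force: [-0.1, -0.2, -0.3]
finger_gap: 0.7
```

```bash
python3 look.py l7
python3 - <<'E'
from h import *
v=[629.1144,-257.5018,.0499]
for q,p in((.44,0),(.5,.1),(.56,.2)):
  P=W(balls(q,p),v); print(q,p,((proj(P,"scene")-[200,180])*2.5).round(1).tolist(),"top",((proj(P,"top")-[315,155])*350/120+[400,0]).round(1).tolist())
E
```

```text
11.1 [368.8 -58.5 442.6] [ 0.8 -0.1 -0.9]
0.44 0 [[283.7, 106.8], [244.0, 106.1], [339.9, 251.6], [180.2, 109.6]] top [[462.7, 162.5], [469.3, 291.0], [452.5, 55.8], [580.1, 178.1]]
0.5 0.1 [[280.7, 102.5], [244.5, 110.1], [339.7, 247.7], [177.3, 103.2]] top [[463.3, 170.1], [469.2, 290.8], [452.6, 54.9], [580.9, 184.4]]
0.56 0.2 [[277.7, 98.5], [245.2, 114.2], [339.3, 243.6], [174.4, 97.1]] top [[463.8, 177.8], [469.0, 290.2], [452.7, 54.4], [581.8, 191.1]]
```

View pics/l7.png

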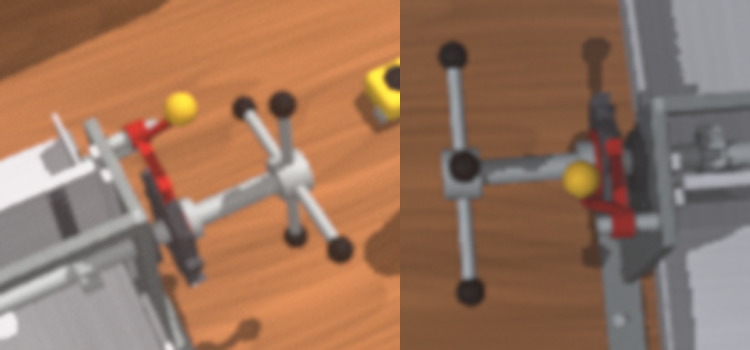

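```bash
python3 -c "
from cell import manip
print(manip.sign_off())"
```

```text
the job is handed in; nothing more can be done
None
```

The gate is down one notch and the job is handed in. With shut fingers and only light fingertip pushes, I did the steps in the order asked:
1. I threw the pawl back onto its stop; the camera showed it at about 1.10 rad.
2. I pushed the top star ball towards the robot, turning the wheel from about 0.02 to about 0.47 rad. That is inside the 0.39–0.56 range where the pawl drops fully home.
3. I tipped the pawl forward so it fell into the teeth, then backed the arm well clear.

My last pictures put the pawl at about 0–0.02 rad, which is fully down and not on a crest (about 0.1), and the wheel at about 0.47 rad in both views. Wrist force readings between moves stayed under about 2 N, and the job took about 11 s.

The arm never went near the tin, tube, tape measure or spectacle case. I did not re-measure them at the end. No check failed; the first move call was refused because its rows left out some fields, and nothing moved.

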